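# Reference a dip probe on the white tile and hold it centred in the guide bush

### The arm

A 6-joint arm with a two-finger parallel gripper is mounted at the origin on a cart in front of the work surface, level with it; the furniture and walls round the work are solid. World frame = base frame: x ahead of the robot, y to its left, z up, the work surface at z = 0. Lengths are in m, angles in rad, forces in N, time in s.
With the tool pointing down it reaches from about 0.25 to 0.8 m from the base axis. Payload 8.5 kg.
Tool frame: the origin (TCP) lies between the finger pads; the fingertips stand 14 mm ahead of it and the grasp point (between the pads) lies 5 mm behind it; z points along the fingers, y is the line along which they close (so a half turn about z gives the same grasp; the last joint's range is limited). The gripper opens to 85 mm and grips with 20 to 120 N. Pads are 22 mm wide; open, the fingers measure 114 mm over their backs; the gripper's body (76 mm by 85 mm) begins 54 mm behind the grasp point. The pads swing forward as they close: fully open they stand 13 mm farther back than shut.
Start: joints at [1.172, 0.238, -0.013, 1.319, 0, 1.571], TCP at [0.204, 0.484, 0.245] pointing down, gripper open.
Joint ranges: [-2.66, 2.66], [-1.03, 1.9], [-1.14, 1.46], [-1.82, 2.27], [-1.45, 1.34], [-3.14, 3.14]. Speed limits (rad/s): [2.22, 2.22, 2.79, 3.14, 3.14, 3.14].

### API

Orientations are given as a rotation vector (axis times angle).
In Python, from plant import manip, solve_ik, imaging gives the robot as it stands. Calls block until the motion is done:
- manip.goto(position, orientation): joint-space move of the TCP to a pose.
- manip.line_to(position, rotation=None, feed=0.15, contact_N=None): straight line of the TCP; rotation=None keeps the orientation; feed is the mean speed in m/s. With contact_N (N) it stops when the force on the tool has changed by that much, and returns True; else False.
- manip.move_j(angles): joint-space move.
- manip.move_gripper(opening): finger opening in m; the grip force is fixed at half the most; returns when the fingers have stopped.
- manip.hold(seconds).
- solve_ik(position, orientation): joint angles nearest the present ones, or None.
- imaging.grab_frame(name): name is "scene" or "top" or "wrist"; returns (picture, depth): 480x640x3 uint8, red, green, blue; 480x640 float32, m along the optical axis (not along the pixel's ray), 0 where there is no reading.
- imaging.camera_params(name): a dict with "K" (3x3 intrinsics, pixels), "distortion" ([k1, k2, p1, p2, k3] as OpenCV has them; the pictures are not rectified), "position" and "attitude" of the camera in the world. Camera axes: x right, y up, looking along -z (the intrinsics and any distortion apply to the point x, -y, -z); pixel columns grow to the right and rows downward; lengths in m; the calibration is good to about 2 mm. A picture is of the moment at which its call begins: read the wrist's pose just before it. camera_params takes no time and is no camera call; for the wrist camera it gives the pose at the moment of the call.
A pose or a line that the arm cannot do raises manip.PlanningError and nothing moves.
- manip.close_job(): hands the job in; it is judged then, once.
Readings, each from a call of its own:
- manip.get_t(): time.
- manip.get_joint_positions(): joint angles.
- manip.get_dq(): joint speeds.
- manip.get_effort(): joint torques, N m.
- manip.get_ee_pos(): TCP position.
- manip.get_eef_rot(): TCP orientation.
- manip.get_wrist_force(): force on the tool from outside, world axes, zero at the start.
- manip.get_torque(): the same for the moment, N m.
- manip.get_grip_width(): finger opening in m.
- manip.get_grasp_force(): force on a finger pad.
Only numpy, scipy, OpenCV 4.12 (cv2) and the standard library are available. Lean on these libraries where they do the work, as an engineer would, in place of code of your own. Each camera call takes 0.05 s, during which the arm holds its last target. There are 200 camera calls.

### The job

Pick the orange-handled dip probe out of its stand, point it straight down at the white reference tile and hold its tip still over the middle of the tile, about two centimetres above it and without touching it, for two seconds. Then lower the stem upright through the blue guide bush of the beaker's cover, never touching the bush, the cover or the glass, until the stem's orange band is level with the mouth of the bush. Finish there while still holding the probe still, centred and upright in the bore (do not let go), and leave the yellow-capped jar, the steel cylinder and the ring nut where they stand.

Things in the scene. Friction and masses are not known exactly. Their poses are not given: they have to be found in the camera images.
- probe: loose dip probe, 166 mm long, under 0.2 kg, upright in its stand. Origin: lower tip of the stem; z up along the stem. From the tip: steel stem, 6 mm across, to 95 mm, orange depth band at 56 to 64 mm; dark collar, 30 mm across, 95 to 102 mm; orange handle, 22 mm square, flats facing x and y, 101 to 163 mm; black cap to 166 mm. Grip the handle from above at about 132 mm
- stand: fixed parking stand, 100 x 80 mm foot, one aluminium column at its +x side, plate 90 x 60 x 10 mm with its upper face 110 mm above the surface. Origin: centre of the underside. The probe hangs in the plate's 11 mm through hole above the origin, collar on the plate, tip 15 mm above the surface: lift it straight up by over 100 mm. All else of the stand is lower than the plate's face + 2 mm
- tile_top (a point): centre of the level upper face of the white reference tile, 13.5 mm above the work surface: a white disc 36 mm in diameter on a fixed black puck 60 mm in diameter
- guide_mouth (a point): centre of the upper mouth of the vertical guide bore, 136 mm above the surface; the bore is 18 mm in diameter, 30 mm deep, through a round blue bush (34 mm across, 24 mm high) and a round white cover (78 mm across, 6 mm thick) on a fixed glass beaker 70 mm across and 86 mm high. Below the bore the beaker is empty down to 24 mm above the surface
- cell: the fixed measuring cell: white stirrer 100 x 100 x 20 mm, beaker, cover and bush; origin: centre of its underside on the work surface, below the guide bore
- reference: the fixed black puck with the white tile; origin: centre of its underside on the work surface
- yellow_cap_jar: bystander: loose clear jar with yellow cap, 56 mm in diameter, 90 mm high; origin at the centre of its underside
- steel_vessel: bystander: loose closed steel cylinder, 67 mm in diameter, 125 mm high; origin at the centre of its underside
- ring_nut: bystander: loose steel ring nut, 68 mm in diameter, 34 mm high; origin at the centre of its underside
Things that resemble listed ones, but are neither listed nor needed, are in the scene too. What is shaped like the probe but green is not meant. Several things have the shape of the reference; the one meant has the colours described above.

How it is judged:
On the way:
1. the held probe points down at the white tile, its tip still and 5 to 40 mm above the tile's middle (within 12 mm sideways), for one second (horizontal distance between probe and tile_top below 0.012 m and z of probe in the frame of tile_top between 0.005 and 0.04 m and angle between probe's own z axis and vertical below 0.12 rad and linear speed of probe below 0.02 m/s and contact force between probe and the fingers above 1 N), for 1 s.
At the end, for the whole second after the job is handed in: Probe still held in the fingers and at rest, its tip 50 to 70 mm below the mouth of the bore and within 4 mm of its axis, within 0.07 rad of upright, touching neither bush, cover nor beaker; jar, steel cylinder and ring nut within 20 mm of where they stood (horizontal distance between probe and guide_mouth below 0.004 m and z of probe in the frame of guide_mouth between -0.07 and -0.05 m and angle between probe's own z axis and vertical below 0.07 rad and linear speed of probe below 0.01 m/s and angular speed of probe below 0.1 rad/s and contact force between probe and the fingers above 1 N and contact force between probe and cell below 0.2 N and distance of each of yellow_cap_jar, steel_vessel, ring_nut from where it was at the start of the episode below 0.02 m); the arm keeps its last pose, push and grip.
It fails at once if the probe touches the measuring cell (bush, cover, beaker or stirrer; over 0.5 N) (contact force between probe and cell above 0.5 N).
It fails at once if the probe touches the reference tile or its puck (over 0.5 N) (contact force between probe and reference above 0.5 N).
It fails at once if the jar, steel cylinder or ring nut is moved by more than 20 mm (distance of any of yellow_cap_jar, steel_vessel, ring_nut from where it was at the start of the episode above 0.02 m).
It also fails if it takes over 72 s, if anything falls off the work surface, if the arm or the gripper's body presses on something with over 40 N, if the wrist force passes 120 N, or if a joint passes its speed limit or range.

## Working session

There is one attempt and no reset: what is moved stays moved. The work goes in short steps, each a Python script; the robot and the scene stay as the last script left them, time stands still between calls to the robot, and variables do not carry over. Pictures are saved under pics/ and viewed, at most 10 in all, crops included, and the job is handed in when it is done.

```bash
ls; mkdir -p pics; python3 - <<'E'
from plant import manip, imaging
import cv2,numpy as np
for n in("scene","top"):
    p,d=imaging.grab_frame(n); cv2.imwrite(f"pics/{n}0.png",p[:,:,::-1]); np.savez(f"{n}0.npz",p=p,d=d)
    print(n,imaging.camera_params(n))
print(imaging.camera_params("wrist"),manip.get_t(),manip.get_eef_rot())
E
```

```text
pics
scene {'K': array([[538.68681717,   0.        , 317.51944611],
       [  0.        , 538.68681717, 238.29169934],
       [  0.        ,   0.        ,   1.        ]]), 'distortion': array([-0.10794836,  0.        ,  0.        ,  0.        ,  0.        ]), 'position': array([-0.07381888, -0.66127881,  0.74260688]), 'attitude': array([ 0.95846159, -0.33938386, -0.63999084])}
top {'K': array([[517.50074531,   0.        , 312.0921883 ],
       [  0.        , 517.50074531, 231.37219533],
       [  0.        ,   0.        ,   1.        ]]), 'distortion': array([-0.14007297,  0.        ,  0.        ,  0.        ,  0.        ]), 'position': array([0.33827915, 0.06771619, 1.42534486]), 'attitude': array([ 0.13466987, -0.12643499, -1.54716192])}
{'K': array([[340.69513401,   0.        , 312.99308668],
       [  0.        , 340.69513401, 242.05109979],
       [  0.        ,   0.        ,   1.        ]]), 'distortion': array([-0.04152968,  0.        ,  0.        ,  0.        ,  0.        ]), 'position': array([0.13850572, 0.51100936, 0.37357576]), 'attitude': array([-0.24657396, -0.16334136,  1.16507568])} 0.1 [-6.22255362e-01 -3.07908285e+00  1.94906557e-03]
```

View pics/scene0.png

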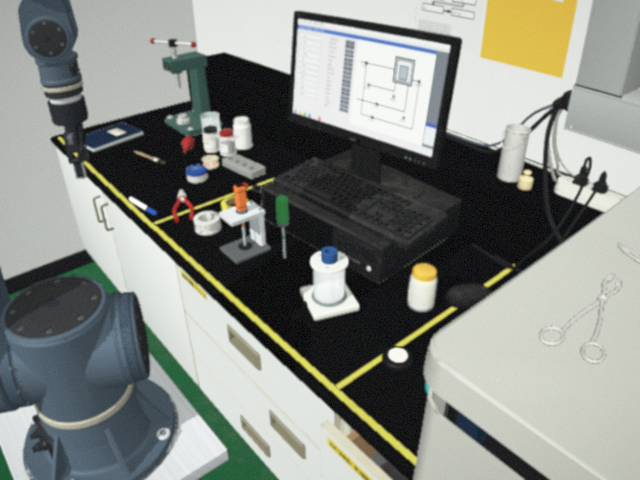

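View pics/top0.png

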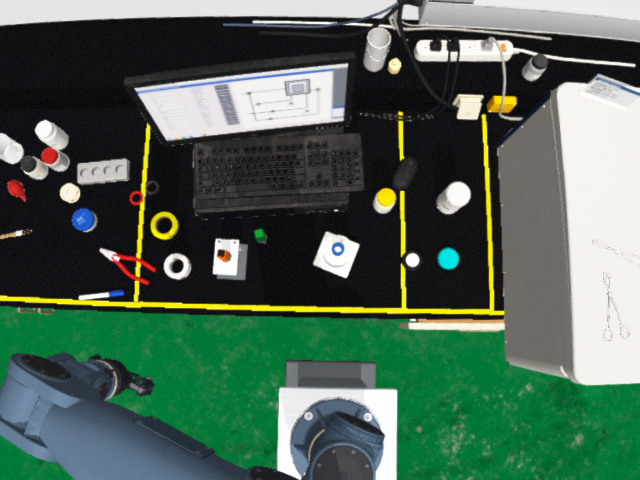

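The scene view shows the orange probe in its stand at (241,198), the green decoy at (282,210), the blue bush at (329,256) and the white tile at (397,355). The top view shows the probe at (225,256), decoy (260,236), bush (337,250), white tile (413,260), jar (384,200), steel vessel (453,197) and ring nut (178,265).

```bash
cat > h.py <<'E'
import numpy as np, cv2
from scipy.spatial.transform import Rotation as R
from plant import manip, imaging, solve_ik
def ray(c,uv):
    p=cv2.undistortPoints(np.array([[uv]],float),c["K"],c["distortion"])[0,0]
    d=R.from_rotvec(c["attitude"]).apply([p[0],-p[1],-1.]); return np.array(c["position"]),d
def onz(c,uv,z):
    o,d=ray(c,uv); return o+d*(z-o[2])/d[2]
def proj(c,P):
    q=R.from_rotvec(c["attitude"]).inv().apply(np.array(P)-c["position"])*[1,-1,-1]
    return cv2.projectPoints(q.reshape(1,1,3),np.zeros(3),np.zeros(3),c["K"],c["distortion"])[0].ravel()
def tri(rs):
    A=np.zeros((3,3));b=np.zeros(3)
    for o,d in rs:
        d=d/np.linalg.norm(d);M=np.eye(3)-np.outer(d,d);A+=M;b+=M@o
    return np.linalg.solve(A,b)
def blobs(m,roi,amin=15):
    x0,y0,x1,y1=roi; s=np.zeros(m.shape,np.uint8); s[y0:y1,x0:x1]=m[y0:y1,x0:x1]
    n,l,st,ce=cv2.connectedComponentsWithStats(s)
    return l,[(i,st[i].tolist(),ce[i]) for i in range(1,n) if st[i,4]>=amin]
def masks(p):
    h=cv2.cvtColor(p,cv2.COLOR_RGB2HSV).astype(int);H,S,V=h[...,0],h[...,1],h[...,2]
    return dict(orange=((H<18)&(S>150)&(V>90)),blue=((H>98)&(H<125)&(S>130)&(V>50)),
      white=((S<60)&(V>170)),yellow=((H>18)&(H<35)&(S>120)&(V>100)))
E
python3 - <<'E'
from h import *
T=np.load("top0.npz");S=np.load("scene0.npz");ct=imaging.camera_params("top");cs=imaging.camera_params("scene")
mt=masks(T["p"]);ms=masks(S["p"])
def sh(tag,c,m,roi,z):
    for i,st,ce in blobs(m,roi)[1]: print(tag,st,ce.round(1),onz(c,ce,z).round(4))
sh("orangeT",ct,mt["orange"],(205,230,250,285),.16)
sh("orangeS",cs,ms["orange"],(220,170,260,220),.147)
sh("blueT",ct,mt["blue"],(310,230,365,280),.136)
sh("blueS",cs,ms["blue"],(310,240,350,275),.125)
sh("tileT",ct,mt["white"],(395,245,430,275),.0135)
sh("tileS",cs,ms["white"],(380,340,415,370),.0135)
sh("plateT",ct,mt["white"],(205,230,250,285),.110)
sh("jarT",ct,mt["yellow"],(365,180,398,220),.09)
sh("vesT",ct,mt["white"],(430,170,475,220),.125)
sh("nutT",ct,mt["white"],(160,248,195,285),.034)
c=np.hstack([cv2.resize(T["p"][215:295,190:290],None,fx=4,fy=4,interpolation=2),cv2.resize(T["p"][215:295,300:400],None,fx=4,fy=4,interpolation=2)])
d=np.hstack([cv2.resize(S["p"][165:265,190:290],None,fx=4,fy=2.6,interpolation=2),cv2.resize(S["p"][235:335,285:385],None,fx=4,fy=2.6,interpolation=2)])
cv2.imwrite("pics/crop1.png",np.vstack([c,d])[:,:,::-1])
E
```

```text
orangeT [218, 250, 12, 11, 67] [224.7 255.9] [0.4853 0.2913 0.16  ]
orangeS [233, 182, 16, 29, 306] [240.3 195.7] [0.4943 0.3085 0.147 ]
blueT [332, 243, 12, 12, 72] [337.7 248.2] [0.5134 0.0115 0.136 ]
blueS [321, 245, 17, 18, 230] [328.8 253.5] [0.5163 0.0179 0.125 ]
tileT [406, 253, 13, 14, 144] [412.1 259.6] [ 0.5023 -0.1996  0.0135]
tileS [388, 348, 20, 14, 223] [397.6 354.6] [ 0.5016 -0.1972  0.0135]
plateT [213, 239, 28, 37, 713] [226.2 257.4] [0.4875 0.2961 0.11  ]
jarT [377, 188, 20, 19, 277] [386.2 196.6] [ 0.6602 -0.1178  0.09  ]
vesT [438, 182, 33, 32, 634] [455.3 197.3] [ 0.6542 -0.2943  0.125 ]
nutT [164, 254, 27, 25, 366] [176.4 266.1] [0.469  0.4453 0.034 ]
```

View pics/crop1.png

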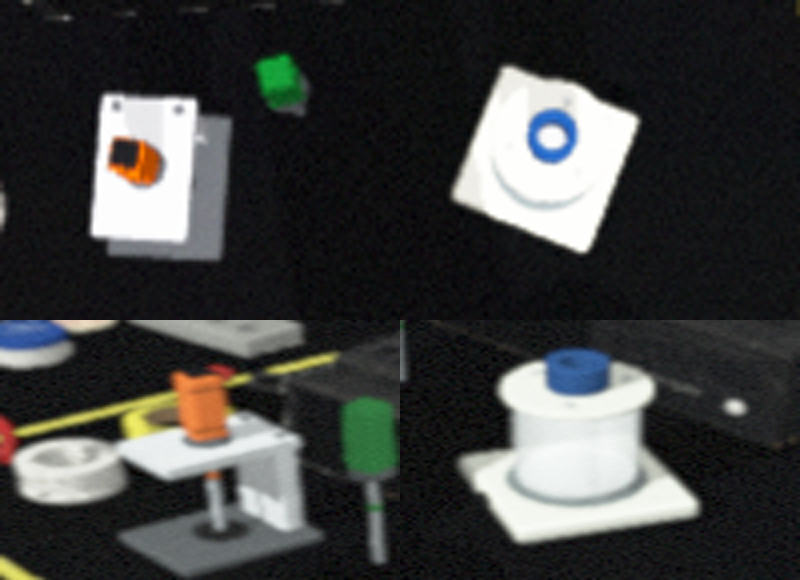

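The crops show the probe cap at top px ≈(221,253), standing in the plate, with the plate's long side along world x. The bush ring is at about (338,248), and the decoy is clear of the stand.

```bash
cat >> h.py <<'E'
def down(a):  # closing axis y at world angle a
    y=np.array([np.cos(a),np.sin(a),0]);z=np.array([0,0,-1.]);return R.from_matrix(np.c_[np.cross(y,z),y,z]).as_rotvec()
def wrist(name):
    c=imaging.camera_params("wrist");p,d=imaging.grab_frame("wrist");cv2.imwrite(f"pics/{name}.png",p[:,:,::-1]);np.savez(name+".npz",p=p,d=d,**c);return c,p,d
E
python3 - <<'E'
from h import *
T=np.load("top0.npz");ct=imaging.camera_params("top");mt=masks(T["p"])
print("cap",onz(ct,(221.2,253.2),.181))
cw=imaging.camera_params("wrist");Rt=R.from_rotvec(manip.get_eef_rot());Rc=R.from_rotvec(cw["attitude"])
print("cam z in tool",Rt.inv().apply(Rc.apply([0,0,-1])),"off",Rt.inv().apply(cw["position"]-manip.get_ee_pos()))
l,b=blobs(mt["white"],(205,230,250,285),100);pts=np.argwhere(l==b[0][0])[:,::-1]
w=np.array([onz(ct,q,.11)[:2] for q in pts],np.float32)
m=w.copy();r=cv2.minAreaRect(m);print("plate",r);bx=cv2.boxPoints(r);e=max((bx[1]-bx[0],bx[2]-bx[1]),key=np.linalg.norm);a=np.arctan2(e[1],e[0]);print("a deg",np.degrees(a))
if e[0]<0:a+=np.pi
for k in(0,.5,1,1.5): print(np.degrees(a)+90*2*k, [solve_ik(P,down(a+k*np.pi)) for P in([.49,.3,.35],[.513,.012,.26],[.502,-.2,.17])])
E
```

```text
cap [0.48942825 0.29648524 0.181     ]
cam z in tool [-0.27558511  0.00111541  0.96127603] off [ 7.08009796e-02 -1.21925777e-04 -1.28826729e-01]
plate ((0.4885381758213043, 0.2953721582889557), (0.0668320283293724, 0.09152832627296448), 87.78351593017578)
a deg -2.2164679
-2.2164679 [array([5.49374485e-01, 3.19714154e-01, 3.65495908e-01, 1.61657808e+00,
       4.44089210e-16, 2.15885547e+00]), array([ 2.33875478e-02,  2.13304097e-01, -8.89581086e-03,  1.34859642e+00,
        4.44089210e-16,  1.63286854e+00]), array([-3.79131808e-01,  2.99773553e-01, -1.24653791e-01,  1.14636898e+00,
        4.44089210e-16,  1.23034918e+00])]
87.78353 [array([5.49374485e-01, 3.19714154e-01, 3.65495908e-01, 1.61657808e+00,
       4.44089210e-16, 5.88059046e-01]), array([ 0.02338755,  0.2133041 , -0.00889581,  1.34859642,  0.        ,
        0.06207211]), array([-0.37913181,  0.29977355, -0.12465379,  1.14636898,  0.        ,
       -0.34044725])]
177.78354 [array([ 0.54937448,  0.31971415,  0.36549591,  1.61657808,  0.        ,
       -0.98273732]), array([ 2.33875478e-02,  2.13304097e-01, -8.89581086e-03,  1.34859642e+00,
       -4.44089210e-16, -1.50872425e+00]), array([-3.79131808e-01,  2.99773553e-01, -1.24653791e-01,  1.14636898e+00,
       -4.44089210e-16, -1.91124361e+00])]
267.78354 [array([ 0.54937448,  0.31971415,  0.36549591,  1.61657808,  0.        ,
       -2.55353334]), array([ 0.02338755,  0.2133041 , -0.00889581,  1.34859642,  0.        ,
       -3.07952027]), array([-0.37913181,  0.29977355, -0.12465379,  1.14636898,  0.        ,
        2.80114568])]
```

```bash
python3 - <<'E'
from h import *
manip.goto([.489,.296,.34],down(np.radians(-2.2)))
manip.move_gripper(.06)
c,p,d=wrist("w1")
m=masks(p);print([ (st,ce.round(1)) for i,st,ce in blobs(m["orange"],(0,0,640,480),60)[1]])
print(proj(c,[.489,.296,.181]),manip.get_ee_pos(),manip.get_t())
E
```

```text
[([246, 0, 11, 9, 77], array([251.2,   3.1])), ([277, 0, 20, 23, 250], array([285.6,  10. ])), ([302, 202, 24, 33, 359], array([313.9, 211.9]))]
[314.24500272 229.07032929] [0.48874813 0.2963032  0.33996803] 1.8583
```

View pics/w1.png

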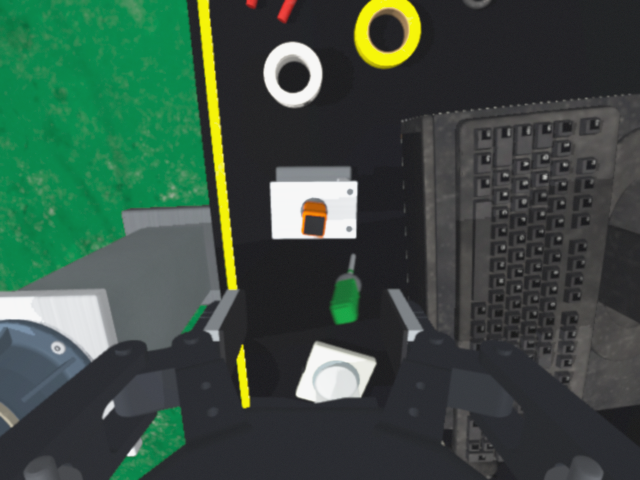

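Wrist view shows the cap centred at about (314,225), roughly square to the image, with the plate at (314,210) and the decoy at (346,298). Next I'll measure the cap and the plate precisely.

```bash
python3 - <<'E'
from h import *
f=np.load("w1.npz");p=f["p"];c=dict(f)
g=p.max(2);l,b=blobs((g<75).astype(np.uint8),(302,208,328,237),40)
for i,st,ce in b:
    pts=np.argwhere(l==i)[:,::-1];w=np.array([onz(c,q,.181)[:2] for q in pts],np.float32);print(st,ce,onz(c,ce,.181),cv2.minAreaRect(w*1000))
m=masks(p);l,b=blobs(m["white"],(265,175,362,242),300)
for i,st,ce in b:
    pts=np.argwhere(l==i)[:,::-1];w=np.array([onz(c,q,.110)[:2] for q in pts],np.float32);print(st,cv2.minAreaRect(w*1000))
cv2.imwrite("pics/crop2.png",cv2.resize(p[195:245,265:365],None,fx=8,fy=8,interpolation=cv2.INTER_CUBIC)[:,:,::-1])
E
```

```text
[305, 216, 19, 19, 299] [313.70568562 224.98996656] [0.48866162 0.29965256 0.181     ] ((488.63525390625, 299.576416015625), (15.21257209777832, 14.955485343933105), 81.39124298095703)
[270, 179, 87, 60, 3937] ((488.23321533203125, 300.26275634765625), (63.0179557800293, 91.16100311279297), 89.11661529541016)
```

View pics/crop2.png

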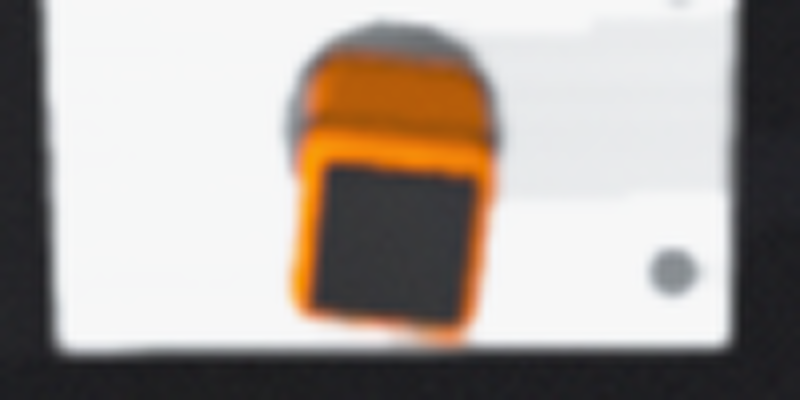

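The cap centre is at (0.4887, 0.2997), and the handle is yawed about −8.6°. Next: grasp and lift.

```bash
python3 - <<'E'
from h import *
o=down(np.radians(-8.6));P=np.array([.4888,.2993,.26])
manip.goto(P,o); P[2]=.142
print(manip.line_to(P,feed=.08,contact_N=8),manip.get_ee_pos())
manip.move_gripper(0.0);print(manip.get_grip_width(),manip.get_grasp_force(),manip.get_wrist_force())
P[2]=.30
manip.line_to(P,feed=.1);manip.hold(.3)
print(manip.get_ee_pos(),manip.get_eef_rot(),o,manip.get_grip_width(),manip.get_grasp_force(),manip.get_wrist_force(),manip.get_t())
wrist("w2")
for n in("scene","top"):
    p,d=imaging.grab_frame(n);np.savez(n+"1.npz",p=p,d=d)
    if n=="scene":cv2.imwrite("pics/s1.png",p[:,:,::-1])
w=cv2.imread("pics/w2.png")[100:400,160:480];s=cv2.imread("pics/s1.png")[60:260,150:350]
cv2.imwrite("pics/c3.png",np.hstack([cv2.resize(w,(400,375)),cv2.resize(s,(375,375))]))
E
```

```text
False [0.4890428  0.29946949 0.14247143]
0.021257941801338477 58.8286954164505 [ 0.0523779  -0.96913607  3.03309745]
[0.48876464 0.29928463 0.29984632] [-2.38173043e+00 -2.04858169e+00  3.91636265e-04] [2.38174926 2.04862755 0.        ] 0.02091232989871771 58.60632061958313 [ 0.1091361  -1.06099327 -1.01815708] 6.3583
```

View pics/c3.png

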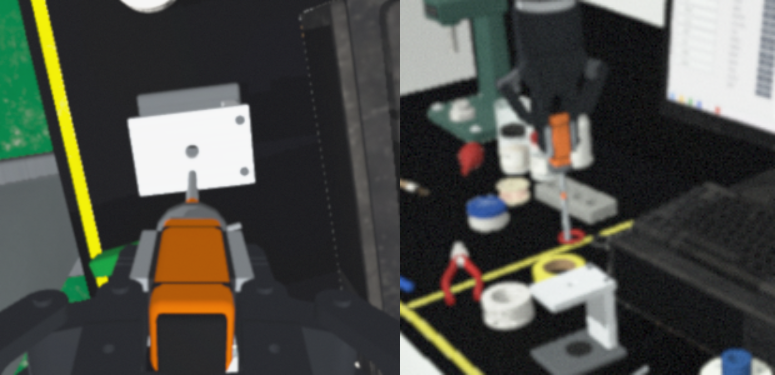

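Both views show the probe upright in the fingers with its tip clear above the stand hole. Next I'll stop over the bush for a look, then go high over the tile.

```bash
python3 - <<'E'
from h import *
manip.line_to([.512,.014,.31],feed=.15);manip.hold(.3)
print(manip.get_ee_pos());wrist("w3")
manip.line_to([.502,-.1985,.25],feed=.15);manip.hold(.3)
print(manip.get_ee_pos());wrist("w4");print(manip.get_t())
a=[cv2.imread(f"pics/w{k}.png")[90:340,210:410] for k in(3,4)]
cv2.imwrite("pics/c4.png",cv2.resize(np.hstack(a),None,fx=2,fy=2,interpolation=cv2.INTER_CUBIC))
E
```

```text
[0.51199639 0.01424392 0.30999141]
[ 0.50209206 -0.19817856  0.25011103]
10.8917
```

View pics/c4.png

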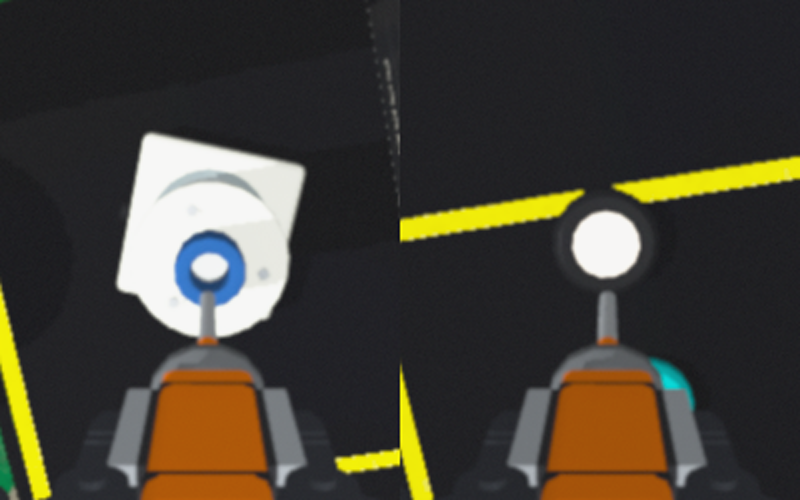

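Crops: left, the bush ring centre is at about crop (210,268) with the stem tip at (208,290). Right, the tile is at (606,244) with the tip at (607,291), both in line with the tool.

```bash
python3 - <<'E'
from h import *
f=np.load("w4.npz");p=f["p"];c=dict(f);e=np.array([.50209,-.19818,.25011])
for i,st,ce in blobs(masks(p)["white"],(270,170,350,250),200)[1]: print("tile",st,ce,onz(c,ce,.0135))
for k,e in(("w4",e),("w3",np.array([.512,.01424,.30999]))):
    f=np.load(k+".npz");p=f["p"];c=dict(f);t=e-[0,0,.1275]
    print(k,"expected tip px",proj(c,t),"near edge",proj(c,t+[0,.003,0]))
    print("rows",p[222:250,312:316].mean((1,2)).round().astype(int).tolist())
    print("row246",p[246,300:330].mean(1).round().astype(int).tolist())
# bush
f=np.load("w3.npz");p=f["p"];c=dict(f);hsv=cv2.cvtColor(p,cv2.COLOR_RGB2HSV)
b=masks(p)["blue"];pts=np.argwhere(b[190:260,285:345])[:,::-1]+[285,190];print("blue ext",pts.min(0),pts.max(0))
for r in range(203,246,2): print(r,p[r,294:336,2].tolist() if r in(215,223,229) else "", hsv[r,305:323:3].tolist() if r%4==3 else "")
print("col318 V",[(r,p[r,319].tolist()) for r in range(200,246)])
E
```

```text
tile [296, 196, 34, 33, 871] [312.63375431 211.78415614] [ 0.50092234 -0.19825144  0.0135    ]
w4 expected tip px [313.90450754 238.03423238] near edge [313.3362939  234.35401124]
rows [246, 246, 246, 246, 245, 236, 173, 89, 52, 50, 50, 49, 53, 75, 103, 119, 124, 124, 124, 125, 124, 123, 122, 123, 124, 124, 124, 124]
row246 [34, 34, 32, 34, 32, 33, 34, 35, 59, 105, 137, 142, 133, 125, 120, 119, 114, 99, 68, 41, 34, 33, 35, 34, 34, 32, 36, 34, 33, 33]
w3 expected tip px [313.95498273 238.05316373] near edge [313.38643681 234.3728463 ]
rows [244, 244, 244, 244, 244, 243, 236, 206, 147, 95, 71, 68, 75, 95, 117, 130, 132, 133, 133, 133, 132, 133, 133, 132, 132, 132, 132, 132]
row246 [247, 247, 247, 247, 247, 247, 247, 247, 246, 239, 204, 162, 143, 132, 128, 127, 143, 198, 239, 246, 247, 247, 247, 247, 247, 247, 247, 247, 247, 247]
blue ext [298 206] [331 241]
203  [[30, 1, 247], [30, 1, 247], [30, 1, 246], [30, 3, 243], [40, 3, 244], [35, 6, 238]]
205  
207  [[90, 6, 225], [107, 107, 131], [108, 153, 110], [107, 172, 110], [107, 161, 106], [108, 137, 108]]
209  
211  [[107, 178, 159], [1
[... 1958 characters left out ...]
216, [86, 132, 202]), (217, [152, 178, 218]), (218, [218, 227, 235]), (219, [239, 242, 243]), (220, [242, 244, 244]), (221, [243, 244, 244]), (222, [243, 244, 245]), (223, [243, 244, 244]), (224, [243, 245, 244]), (225, [243, 244, 244]), (226, [241, 243, 243]), (227, [228, 232, 231]), (228, [180, 187, 187]), (229, [122, 130, 139]), (230, [67, 84, 110]), (231, [40, 66, 104]), (232, [37, 67, 106]), (233, [38, 71, 115]), (234, [41, 82, 135]), (235, [48, 100, 167]), (236, [56, 117, 193]), (237, [58, 122, 203]), (238, [57, 122, 203]), (239, [58, 122, 201]), (240, [59, 121, 200]), (241, [78, 130, 202]), (242, [146, 175, 217]), (243, [227, 233, 236]), (244, [245, 245, 244]), (245, [246, 246, 245])]
```

Tip matches its expected projection to ~0.5 mm. Do the tile hold, then retreat above the bush for a second view of mouth and tip.

```bash
python3 - <<'E'
from h import *
def mouth(k):
    f=np.load(k+".npz");p=f["p"].astype(int);c=dict(f)
    m=((p[...,2]>150)&(p[...,0]<105)&(p[...,2]-p[...,0]>85)).astype(np.uint8)
    l,b=blobs(m,(270,170,360,260),100);i=max(b,key=lambda t:t[1][4])[0]
    q=np.argwhere(l==i)[:,::-1].astype(np.int32)
    h=cv2.convexHull(q)[:,0];w=np.array([onz(c,v,.136)[:2] for v in h],np.float32)*1000
    return cv2.fitEllipse(w)
print("mouth w3",mouth("w3"))
manip.line_to([.501,-.1982,.20],feed=.1)
manip.line_to([.501,-.1982,.161],feed=.04);manip.hold(2.5)
print(manip.get_ee_pos(),manip.get_dq().round(3) if hasattr(manip.get_dq(),'round') else manip.get_dq(),manip.get_grasp_force())
p,d=imaging.grab_frame("scene");cv2.imwrite("pics/s2.png",p[300:400,340:460,::-1])
manip.line_to([.505,-.1,.31],feed=.12)
manip.line_to([.512,.0,.29],feed=.12);manip.hold(.3)
print(manip.get_ee_pos());wrist("w5");print("mouth w5",mouth("w5"),manip.get_t())
cv2.imwrite("pics/c5.png",np.hstack([cv2.resize(cv2.imread("pics/s2.png"),(480,400),interpolation=2),cv2.resize(cv2.imread("pics/w5.png")[150:310,250:378],(320,400),interpolation=2)]))
E
```

```text
mouth w3 ((512.3406372070312, 13.333000183105469), (31.12041473388672, 31.85276985168457), 59.88671112060547)
[ 0.50098241 -0.19819611  0.16099843] [-0.    -0.     0.    -0.    -0.     0.001] 58.60733985900879
[ 5.12045206e-01 -4.16714599e-04  2.90063212e-01]
mouth w5 ((512.3438110351562, 13.232014656066895), (31.413684844970703, 31.75337791442871), 46.770572662353516) 18.2
```

View pics/c5.png

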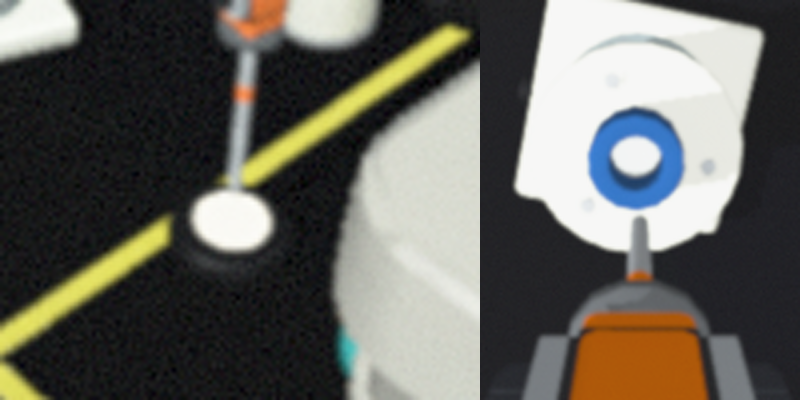

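The scene crop shows the tip just above the tile, centred. The wrist crop gives a clear mouth, and both views agree on (0.5123, 0.0133). Lowering to just above the mouth and checking there.

```bash
python3 - <<'E'
from h import *
manip.line_to([.5126,.0137,.31],feed=.1)
manip.line_to([.5126,.0137,.272],feed=.05);manip.hold(.4)
e=manip.get_ee_pos();c,p,d=wrist("w6");print(e,proj(c,[e[0],e[1]+.003,e[2]-.1275]),proj(c,[.5123,.0133,.136]),manip.get_t())
s,_=imaging.grab_frame("scene");cs=imaging.camera_params("scene")
cv2.imwrite("pics/c6.png",np.hstack([cv2.resize(p[190:270,265:365],(500,400),interpolation=2),cv2.resize(s[180:280,295:370],(300,400),interpolation=2)])[:,:,::-1])
E
```

```text
[0.51264633 0.01371713 0.2721116 ] [313.35122829 234.37514325] [313.54851839 235.78571805] 19.95
```

View pics/c6.png

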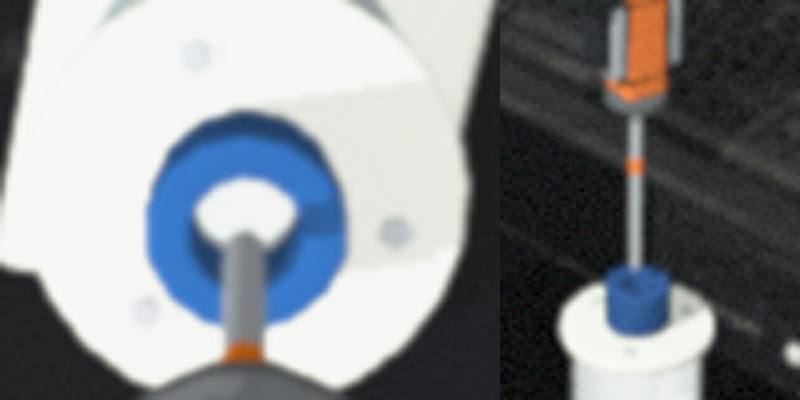

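Stem is laterally centred on the bush (crop col 245 vs 246.5). Checking the fore-aft edge numerically, then inserting in steps.

```bash
python3 - <<'E'
from h import *
p=np.load("w6.npz")["p"].astype(int)
print([(r,p[r,313:316].mean((0)).round().astype(int).tolist()) for r in range(228,244)])
P=[.5126,.0139]
for z in(.25,.228,.2035):
    hit=manip.line_to([*P,z],feed=.03,contact_N=4); print(z,hit,manip.get_wrist_force())
    if hit: break
manip.hold(.5);e=manip.get_ee_pos();c,p,d=wrist("w7");s,_=imaging.grab_frame("scene");t,_=imaging.grab_frame("top")
print(e,manip.get_grasp_force(),manip.get_t())
cv2.imwrite("pics/c7.png",np.hstack([cv2.resize(p[190:270,265:365],(500,400),interpolation=2),cv2.resize(s[180:280,295:370],(300,400),interpolation=2)])[:,:,::-1])
E
```

```text
[(228, [243, 244, 244]), (229, [243, 244, 244]), (230, [243, 244, 244]), (231, [243, 244, 244]), (232, [243, 244, 244]), (233, [243, 244, 244]), (234, [241, 243, 243]), (235, [229, 232, 232]), (236, [184, 190, 191]), (237, [140, 144, 147]), (238, [126, 130, 133]), (239, [125, 129, 132]), (240, [125, 129, 131]), (241, [126, 129, 132]), (242, [126, 129, 132]), (243, [126, 129, 131])]
0.25 False [ 0.003276    0.61530283 -0.99073041]
0.228 False [ 0.79836416 -0.431421   -0.95292991]
0.2035 False [-0.55807322  0.10058361 -0.97917011]
[0.51264471 0.01390989 0.20353989] 58.625566363334656 23.3833
```

View pics/c7.png

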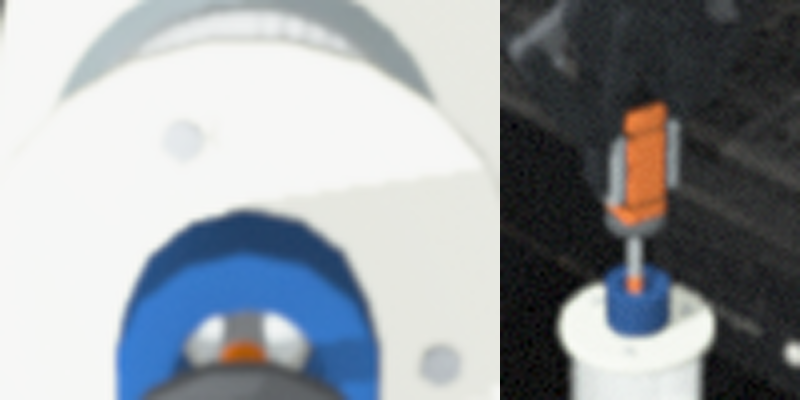

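The wrist crop shows the stem centred in the bore with clear gaps on both sides. The scene crop shows the orange band at the bush mouth, and there was no contact force. Handing in.

```bash
python3 -c "
from plant import manip
manip.hold(.5);print(manip.get_wrist_force(),manip.close_job())"
```

```text
the job is handed in; nothing more can be done
[-0.61443609 -0.17565299 -1.5095225 ] None
```

The job is handed in at about 24 s of the 72 s, with no verdict returned: the probe was held about 2 cm over the white tile for 2.5 s, then lowered with no sign of contact until its orange band was level with the bush mouth, and it is still gripped, upright and centred to about 1 mm by the camera check. The jar, cylinder and ring nut were never approached, but I did not re-measure where they stand.

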